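# Click the microscope lamp selector on one position

## Task

The lamp selector of the inspection microscope is the control pod with the straight bar-shaped grip; it is locked until its knob is pushed in. Push the bar knob in, turn it clockwise (seen from above) to the next of its three marked positions without going past it, and let it spring fully back out there. Leave the round fluted dimmer knob on the neighbouring pod as it is set.

Things in the scene. Friction and masses are not known exactly. Their poses are not given: they have to be found in the camera images.
- selector_grip (a point): Grip point on the turning axis of the selector knob, 87.5 mm above the table when out; turns and sinks with it. Black knob: round flange 60 mm wide (upper face 22 mm below this point) with an upright straight bar 56 long, 16 thick, 33 mm tall (top 11 mm above this point), white pointer line on one end. x: along the bar to the pointer, z up. On a fixed grey pod 100 x 100 x 45 mm.
- selector (a joint): Turn of the selector about its vertical axis, rad: 0 at the first tick (start), 1.047 (60 deg clockwise from above) at the second, middle one of three white ticks on its pod, 2.094 at the third. Locked while out (2 deg play, up to 5 if forced); turns lightly when 8 mm or more in. Let go within 8 deg of a position it springs out and centres itself; elsewhere it stays down.
- selector_push (a joint): How far the selector knob is pushed straight down, m: 0 fully out, 0.010 at the stop. Return spring about 6 N when out, 10 N at the stop.
- dimmer_mark (a point): White mark on top of the round fluted dimmer knob, 18 mm from its axis (x points outward, z up), 78 mm above the table. Black, 54 mm wide at the foot, 30 mm tall, turns easily; on its own fixed pod like the selector's. A third such pod has a flat rocker. The three pods swap places, centres at least 150 mm apart; small loose items stand around them.
Not all that is in view belongs to the job. Leave any red or yellow look-alike of the part that bears selector_grip alone.

How it is judged:
On the way, in this order (a step that is already met when the one before it is completed fails the run):
1. the selector is pushed in at its first position (value of joint selector_push above 0.006 m and value of joint selector below 0.35 rad), for 0.05 s.
2. the selector is turned to its second position (value of joint selector between 0.85 and 1.25 rad), for 0.1 s.
At the end, for the whole second after the job is handed in: The selector knob stands at its second (middle) position within 10 degrees, sprung out to within 2.5 mm, and the dimmer mark is within 6 mm of where it started (value of joint selector between 0.87 and 1.22 rad and value of joint selector_push below 0.0025 m and distance of dimmer_mark from where it was at the start of the episode below 0.006 m); the robot touches nothing.
It fails at once if the selector is turned well past its second position (value of joint selector above 1.55 rad).
It fails at once if the dimmer is turned (distance of dimmer_mark from where it was at the start of the episode above 0.008 m).
It also fails if it takes over 35 s, if anything falls off the work surface, if the arm or the gripper's body presses on something with over 40 N, if the wrist force passes 120 N, or if a joint passes its speed limit or range.

## Robot

A 7-joint arm with a two-finger parallel gripper is mounted at the origin on the work surface. World frame = base frame: x ahead of the robot, y to its left, z up, the work surface at z = 0. Lengths are in m, angles in rad, forces in N, time in s.
With the tool pointing down it reaches from about 0.4 to 0.875 m from the base axis. Payload 6.5 kg.
Tool frame: the origin (TCP) lies midway between the tips of the shut fingers; the grasp point (between the pads) lies 19 mm behind it (manip.grasp_offset is the distance from the TCP to the grasp point, in m); z points along the fingers, x is the direction in which the jaws open and shut, and the axes are right-handed (so a half turn about z gives the same grasp; the last joint's range is limited). The gripper opens to 88 mm and grips with 3 to 60 N. Pads are 18 mm wide; open, the fingers measure 123 mm over their backs; the gripper's body (75 mm by 187 mm) begins 45 mm behind the grasp point.
Start: joints at [1.198, 0.536, -0.004, 1.538, 0.003, 1.067, -0.071], TCP at [0.196, -0.62, 0.239] pointing down, gripper open.
Joint ranges: [-2.7, 2.7], [-0.37, 2.16], [-1.27, 1.26], [0.24, 2.4], [-1.31, 4.45], [0.19, 1.91], [-2.76, 2.76]. Speed limits (rad/s): [2.39, 2.39, 3.14, 3.14, 3.14, 3.14, 3.14].

## Interface

Orientations are given as a unit quaternion [w, x, y, z].
In Python, from plant import manip gives the robot as it stands.
- The arm moves only by the tool move_arm, never from a script. Its argument "rows" is a list that holds one entry, the list of rows, each a list of 5 numbers: the shift along the world's x, y, z in cm, then the turn about the world's z in degrees, then the finger opening in cm, from 0 to 8.81. In form: [[[dx, dy, dz, roll, hand], ...]]. A call has 1 to 20 rows; each row is the pose to reach, as a shift and turn from the pose commanded when the call began; what a row does not reach only later rows make up. A row lasts 1/10 s, in which the tool goes at most 50 mm and 8.59 degrees, less where a joint would pass 70% of its speed; a pose out of reach is approached as far as the arm can. A call with a gripper value outside its range is refused whole. The fingers move at their own pace and stop on an object; the grip force is fixed at half the most. Time passes only in rows, so rows that repeat a pose let the fingers close. It gives the time, the measured TCP pose, the force and the opening at its end, in the units of the state.
- manip.state(): the state, without advancing time (a new reading comes with each control period).
- manip.camera(name): name is "scene" or "top" or "wrist"; returns the picture (420x560x3 uint8, red, green, blue); there is no depth.
- manip.camera_info(name): a dict with "mtx" (3x3 intrinsics, pixels), "distortion" ([k1, k2, p1, p2, k3] as OpenCV has them; the pictures are not rectified), "R" (3x3) and "t" (3): a world point X has camera coordinates R X + t; the wrist camera has in their place "hand_eye" (4x4, takes a point from camera to tool coordinates, whose origin is the TCP and whose axes are the tool frame's). Camera axes: x right, y down, z forward; pixel columns grow to the right and rows downward; lengths in m; the calibration is good to about 2 mm. A picture is of the moment at which its call begins: read the wrist's pose just before it. camera_info takes no time and is no camera call.
- manip.hand_in(): hands the job in, once; it reports no verdict.
The state is a dict: "time": time; "joint_positions": joint angles; "dq": joint speeds; "joint_efforts": joint torques, N m; "ee_pos": TCP position; "eef_rot": TCP orientation; "ft_force": force on the tool from outside, world axes, zero at the start; "ft_torque": the same for the moment, N m; "finger_gap": finger opening in m.
Only numpy, scipy, OpenCV 4.12 (cv2) and the standard library are available. Lean on these libraries where they do the work, as an engineer would, in place of code of your own. Each camera call takes 0.05 s, during which the arm holds its last target. There are 200 camera calls.

## Working session

There is one attempt and no reset: what is moved stays moved. The work goes in short steps, Python scripts to look and compute and a tool call to move; the robot and the scene stay as the last step left them, time stands still between calls to the robot, and variables do not carry over. Pictures are saved under pics/ and viewed, about 8 in all and at most 12, crops included, and the job is handed in when it is done.

Besides the shell and the picture viewer there is one more tool, called after "Request:" by a JSON object that holds its "fn" and its "kwargs". move_arm: Moves the arm, as the interface text tells. Its arguments: {"type":"object","properties":{"rows":{"type":"array","items":{"type":"array","items":{"type":"array","items":{"type":"number"}}}}},"required":["rows"]}

```bash
mkdir -p pics; cat > h.py <<'E'
import numpy as np,cv2
from plant import manip
from scipy.spatial.transform import Rotation as Ro
def cam(n):
    s=manip.state(); i=manip.camera_info(n); im=manip.camera(n)
    if 'hand_eye' in i:
        q=s['eef_rot']; T=np.eye(4); T[:3,:3]=Ro.from_quat([q[1],q[2],q[3],q[0]]).as_matrix(); T[:3,3]=s['ee_pos']
        C=np.linalg.inv(T@np.array(i['hand_eye'])); R,t=C[:3,:3],C[:3,3]
    else: R,t=np.array(i['R']),np.array(i['t'])
    return im,(np.array(i['mtx']),np.array(i['distortion']),R,t)
def back(c,px,z):
    K,D,R,t=c
    u=cv2.undistortPoints(np.array(px,float).reshape(-1,1,2),K,D).reshape(-1,2)
    d=np.c_[u,np.ones(len(u))]@R; o=-R.T@t
    return o+d*((z-o[2])/d[:,2])[:,None]
def save(n,im): cv2.imwrite('pics/'+n+'.png',im[:,:,::-1])
E
python3 - <<'E'
from h import *
import pickle
a,ca=cam('top');b,cb=cam('scene')
pickle.dump((a,ca,b,cb),open('p.pkl','wb'))
save('top',a);save('scene',b)
print(manip.state(),ca)
E
```

```text
{'time': 0.1, 'joint_positions': array([ 1.19780397,  0.5370641 , -0.00443534,  1.53869461,  0.00260782,
        1.06727234, -0.07121376]), 'dq': array([-0.00033758, -0.00187287,  0.00078056, -0.00333199,  0.00024518,
        0.00026406,  0.00010354]), 'joint_efforts': array([ 3.22372689e-03, -5.72072053e+01,  9.94367860e-01, -2.52231628e+01,
       -5.60924085e-02,  1.34450581e-02,  4.93696382e-05]), 'ee_pos': array([ 0.19613637, -0.61917419,  0.23797484]), 'eef_rot': array([-3.75386675e-04,  8.06863569e-01, -5.90737393e-01, -6.10122636e-04]), 'ft_force': array([ 0.17603768,  0.33745946, -0.2016091 ]), 'ft_torque': array([ 0.00851534, -0.02811733,  0.0285905 ]), 'finger_gap': 0.08834185452923986} (array([[520.57439327,   0.        , 281.82662848],
       [  0.        , 520.57439327, 210.49282319],
       [  0.        ,   0.        ,   1.        ]]), array([-0.17953188,  0.        ,  0.        ,  0.        ,  0.        ]), array([[-0.01946672, -0.99967007, -0.01675677],
       [-0.99401827,  0.02115268, -0.10714593],
       [ 0.10746503,  0.01457076, -0.99410209]]), array([-0.0458501 ,  0.5846865 ,  1.30401925]))
```

View pics/top.png

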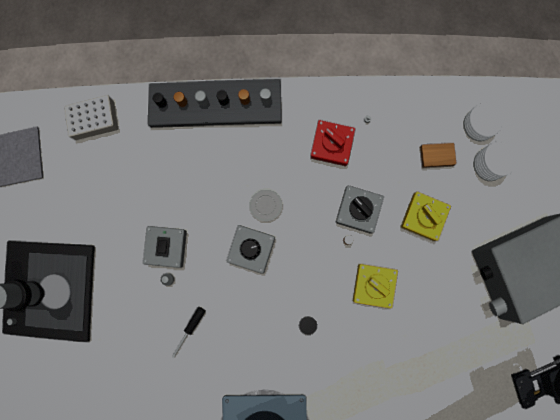

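View pics/scene.png

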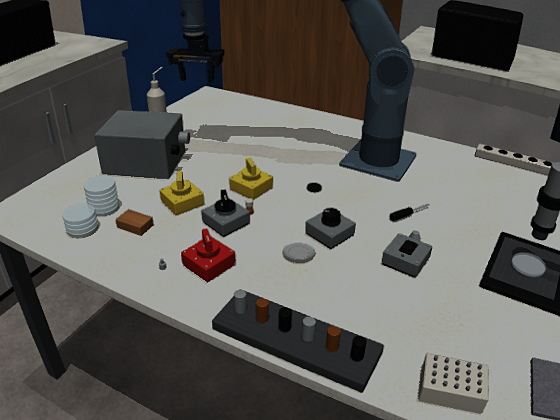

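The candidates are the grey pod with a black bar at top (360,209), red at (333,142), and yellow at (427,215) and (376,286). The round dimmer is at (251,249) and the rocker at (163,246). Only (360,209) is a black bar on a grey pod, so I'll confirm it with an enlarged crop.

```bash
python3 - <<'E'
from h import *
import pickle
a,ca,b,cb=pickle.load(open('p.pkl','rb'))
save('crop',cv2.resize(a[175:245,325:395],(560,560),interpolation=cv2.INTER_CUBIC))
print(back(ca,[(361,208.5)],.0875),back(ca,[(250.5,249)],.075),back(ca,[(348,240)],.03),back(ca,[(427,215),(376,286)],.0875))
s=manip.state();q=s['eef_rot'];print(Ro.from_quat([q[1],q[2],q[3],q[0]]).as_matrix(),manip.camera_info('wrist')['hand_eye'])
E
```

```text
[[ 0.57831243 -0.25346153  0.0875    ]] [[0.48501282 0.020725   0.075     ]] [[ 0.50434971 -0.22528041  0.03      ]] [[ 0.55864741 -0.41794313  0.0875    ]
 [ 0.38784001 -0.28417267  0.0875    ]]
[[ 3.02057921e-01 -9.53289421e-01 -5.41061565e-04]
 [-9.53288505e-01 -3.02058384e-01  1.32661618e-03]
 [-1.42808135e-03  1.15072847e-04 -9.99998974e-01]] [[ 9.99999840e-01  5.41689174e-04  1.64017099e-04  9.19803058e-04]
 [-5.65655414e-04  9.66298205e-01  2.57424668e-01 -6.55998579e-02]
 [-1.90452724e-05 -2.57424720e-01  9.66298356e-01 -1.44993658e-01]
 [ 0.00000000e+00  0.00000000e+00  0.00000000e+00  1.00000000e+00]]
```

View pics/crop.png

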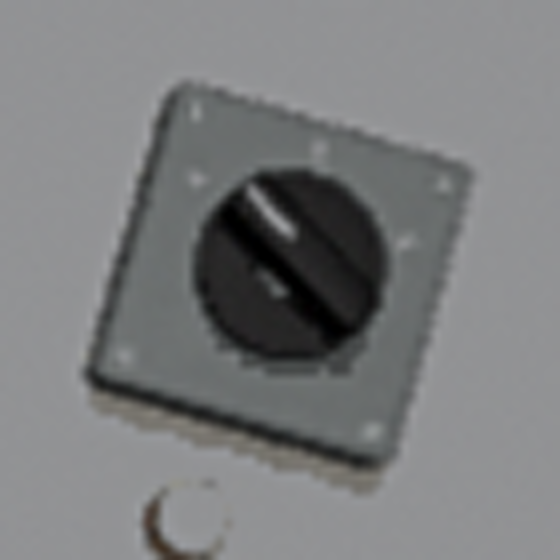

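The crop confirms it: a black bar on a grey pod, with the pointer line at the first tick (crop 197,180) and the middle tick at (318,150). That puts the bar at about 43.7° in the world frame. I'll move above it.

Request:
{"fn": "move_arm", "kwargs": {"rows": [[[0,0,5,0,8.8],[0,0,10,0,8.8],[3.5,3.5,10,4,8.8],[7,7,10,8,8.8],[10.5,10.5,10,12,8.8],[14,14,10,16,8.8],[17.5,17.5,10,20,8.8],[21,21,10,26,8.8],[24.5,24.5,10,26,8.8],[28,28,8,26,8.8],[31.5,31.5,5,26,8.8],[35,34.5,2,26,8.8],[38.2,36.6,-2,26,8.8],[38.2,36.6,-5,26,8.8],[38.2,36.6,-5,26,8.8],[38.2,36.6,-5,26,8.8],[38.2,36.6,-5,26,8.8]]]}}

```text
time: 1.8
ee_pos: [0.5785, -0.2556, 0.1909]
eef_rot: [0.0, 0.919, -0.395, 0.001]
ft_force: [0.2, -0.8, 0.4]
finger_gap: 0.0882
```

```bash
python3 - <<'E'
from h import *
import pickle
a,ca=cam('wrist');pickle.dump((a,ca),open('w.pkl','wb'));save('w1',a)
s=manip.state();q=s['eef_rot'];M=Ro.from_quat([q[1],q[2],q[3],q[0]]).as_matrix();print(s['time'],s['ee_pos'],M.round(3),s['joint_positions'])
K,D,R,t=ca
for p in [(.578,-.2535,.0875),(.578,-.2535,.0985)]: print(cv2.projectPoints(np.array([p]),cv2.Rodrigues(R)[0],t,K,D)[0])
E
```

```text
1.85 [ 0.5786425  -0.25568558  0.19119532] [[ 0.688 -0.726  0.003]
 [-0.726 -0.688 -0.002]
 [ 0.004 -0.001 -1.   ]] [ 0.52253482  0.56989181 -0.25327922  1.6200069   0.16615453  0.96929118
 -0.59868701]
[[[270.30198735 206.47924314]]]
[[[270.18201526 210.12564171]]]
```

View pics/w1.png

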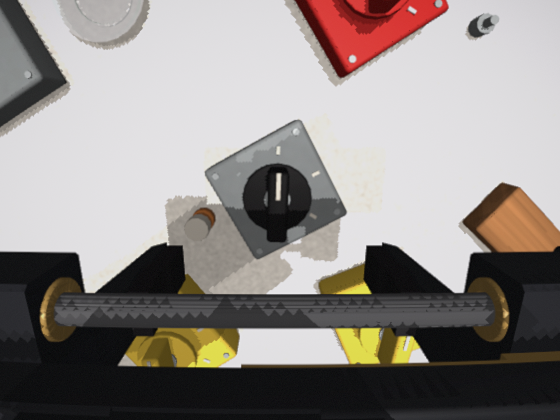

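The wrist view shows the bar upright at columns 267–289, with its pointer end at (278,168). The pod corners are at (298,121), (346,212), (258,258) and (206,172). Next I'll work out the axis from these.

```bash
python3 - <<'E'
from h import *
import pickle
a,ca=pickle.load(open('w.pkl','rb'))
P=back(ca,[(298,121),(346,212),(258,258),(206,172)],.045);print(P,P.mean(0),np.linalg.norm(P-np.roll(P,1,0),axis=1))
e=[np.degrees(np.arctan2(*(P[i]-P[j])[[1,0]]))%90 for i,j in((0,1),(1,2),(2,3),(3,0))];print(e)
B=back(ca,[(278,168),(267,195),(289,195),(278,221),(278,173),(278,200)],.0985);print(B)
d=B[4]-B[5];print(np.degrees(np.arctan2(d[1],d[0])))
F=back(ca,[(243,200),(311,200)],.0655);print(F,F.mean(0))
save('w2',cv2.resize(a[110:270,190:360],None,fx=3.5,fy=3.5,interpolation=cv2.INTER_CUBIC))
E
```

```text
[[ 0.641769   -0.22577421  0.045     ]
 [ 0.61424765 -0.31539801  0.045     ]
 [ 0.52437771 -0.28731094  0.045     ]
 [ 0.55333081 -0.19690818  0.045     ]] [ 0.58343129 -0.25634784  0.045     ] [0.09302989 0.0937542  0.09415673 0.09492597]
[np.float64(72.92951189503232), np.float64(72.64439903111278), np.float64(72.24140301118668), np.float64(71.9234311371741)]
[[ 0.60507621 -0.23580267  0.0985    ]
 [ 0.58485922 -0.24377435  0.0985    ]
 [ 0.5961314  -0.25566935  0.0985    ]
 [ 0.57585555 -0.26369637  0.0985    ]
 [ 0.60242027 -0.23833753  0.0985    ]
 [ 0.58772636 -0.2523633   0.0985    ]]
43.66730393330907
[[ 0.56189689 -0.23646796  0.0655    ]
 [ 0.60175602 -0.27853557  0.0655    ]] [ 0.58182646 -0.25750176  0.0655    ]
```

View pics/w2.png

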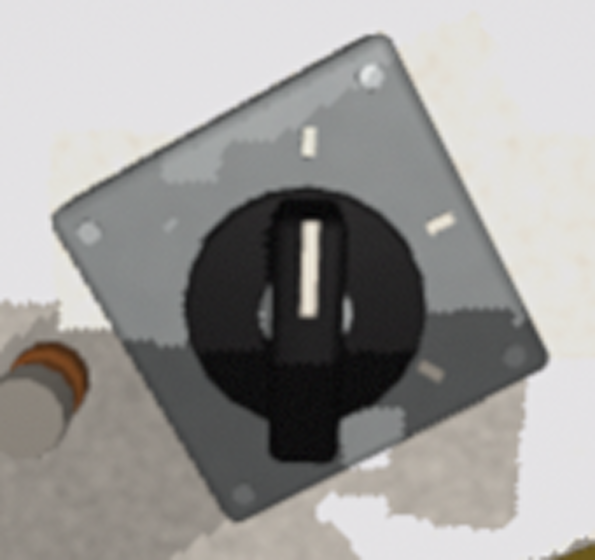

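The axis is at about (0.583, −0.256) and the bar at 43.7°, which matches the jaws. I'll descend with the jaws narrowed to keep clear of the small item, then grip.

Request:
{"fn": "move_arm", "kwargs": {"rows": [[[0.4,0,0,0,5],[0.4,0,-2,0,5],[0.4,0,-5,0,5],[0.4,0,-8,0,5],[0.4,0,-10,0,5],[0.4,0,-11,0,5],[0.4,0,-11.8,0,5],[0.4,0,-11.8,0,5],[0.4,0,-11.8,0,3],[0.4,0,-11.8,0,2],[0.4,0,-11.8,0,1],[0.4,0,-11.8,0,1],[0.4,0,-11.8,0,1],[0.4,0,-11.8,0,1],[0.4,0,-11.8,0,1]]]}}

```text
time: 3.35
ee_pos: [0.5835, -0.2545, 0.0713]
eef_rot: [0.0, 0.919, -0.394, 0.001]
ft_force: [4.1, -3.3, -0.9]
finger_gap: 0.0153
```

Gripped: the gap is 15 mm, against a 16 mm bar. Now I'll push down 10 mm.

Request:
{"fn": "move_arm", "kwargs": {"rows": [[[0,0,-0.3,0,1],[0,0,-0.6,0,1],[0,0,-0.9,0,1],[0,0,-1.0,0,1],[0,0,-1.0,0,1],[0,0,-1.0,0,1],[0,0,-1.0,0,1]]]}}

```text
time: 4.05
ee_pos: [0.5836, -0.2544, 0.0623]
eef_rot: [0.0, 0.919, -0.394, 0.001]
ft_force: [1.7, -1.8, 9.1]
finger_gap: 0.016
```

Depth changed by 9 mm and the force matches the spring (about 10 N), so it's in. Next I'll turn clockwise 60°.

Request:
{"fn": "move_arm", "kwargs": {"rows": [[[0,0,-0.1,0,1],[0,0,-0.1,-5,1],[0,0,-0.1,-10,1],[0,0,-0.1,-15,1],[0,0,-0.1,-20,1],[0,0,-0.1,-25,1],[0,0,-0.1,-30,1],[0,0,-0.1,-35,1],[0,0,-0.1,-40,1],[0,0,-0.1,-45,1],[0,0,-0.1,-50,1],[0,0,-0.1,-55,1],[0,0,-0.1,-58,1],[0,0,-0.1,-60,1],[0,0,-0.1,-60,1],[0,0,-0.1,-60,1],[0,0,-0.1,-60,1],[0,0,-0.1,-60,1]]]}}

```text
time: 5.85
ee_pos: [0.584, -0.2561, 0.0617]
eef_rot: [0.001, -0.598, 0.801, -0.003]
ft_force: [1.2, -5.6, 9.6]
finger_gap: 0.0158
```

```bash
python3 - <<'E'
from h import *
a,ca=cam('wrist');save('w3',a)
s=manip.state();q=s['eef_rot'];M=Ro.from_quat([q[1],q[2],q[3],q[0]]).as_matrix();print(s['time'],s['ee_pos'],np.degrees(np.arctan2(M[1,0],M[0,0])),s['ft_force'],s['ft_torque'],s['finger_gap'])
E
```

```text
5.9 [ 0.58399327 -0.2560353   0.06171118] -106.48327003504096 [ 2.24495932 -4.45112444  9.01647143] [-0.82794906 -0.41584965 -0.02507053] 0.015999096812294958
```

View pics/w3.png

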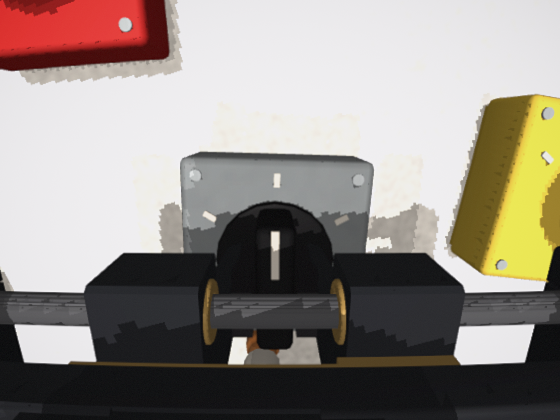

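The pointer at (275,235–280) lines up with the middle tick at (277,180). I'll let the knob rise while gripped, then open and retreat.

Request:
{"fn": "move_arm", "kwargs": {"rows": [[[0,0,0.3,0,1],[0,0,0.6,0,1],[0,0,0.9,0,1],[0,0,1.0,0,1],[0,0,1.0,0,1],[0,0,1.0,0,2.5],[0,0,1.0,0,4],[0,0,1.0,0,4.5],[0,0,1.0,0,4.5],[0,0,1.3,0,4.5],[0,0,2,0,4.5],[0,0,4,0,4.5],[0,0,7,0,4.5],[0,0,11,0,4.5],[0,0,13,0,4.5],[0,0,13,0,4.5],[0,0,13,0,4.5]]]}}

```text
time: 7.6
ee_pos: [0.5822, -0.2535, 0.1898]
eef_rot: [0.0, -0.599, 0.801, -0.0]
ft_force: [0.1, -0.2, -0.9]
finger_gap: 0.0452
```

```bash
python3 - <<'E'
from h import *
import pickle
a,ca=cam('wrist');save('w4',cv2.resize(a[90:290,160:400],None,fx=3,fy=3,interpolation=cv2.INTER_CUBIC))
b,cb=cam('top');a0=pickle.load(open('p.pkl','rb'))[0]
print(np.abs(b[225:275,225:278].astype(int)-a0[225:275,225:278]).mean(), np.abs(b[225:275,225:278].astype(int)-a0[225:275,225:278]).max())
c,cc=cam('scene');b0=pickle.load(open('p.pkl','rb'))[2]
save('s4',np.hstack([cv2.resize(x[180:250,190:360],None,fx=2.3,fy=4) for x in (b0,c)]))
K,D,R,t=ca
for z in (.0985,.0885):print(cv2.projectPoints(np.array([(.583,-.256,z)]),cv2.Rodrigues(R)[0],t,K,D)[0].ravel())
s=manip.state();print(s['time'],s['ee_pos'],s['ft_force'])
E
```

```text
11.047421383647798 16
[275.62106558 211.17785414]
[275.55809447 207.80004342]
7.75 [ 0.58133836 -0.25321687  0.18815749] [-0.44568051 -0.0133835  -0.69995257]
```

View pics/w4.png

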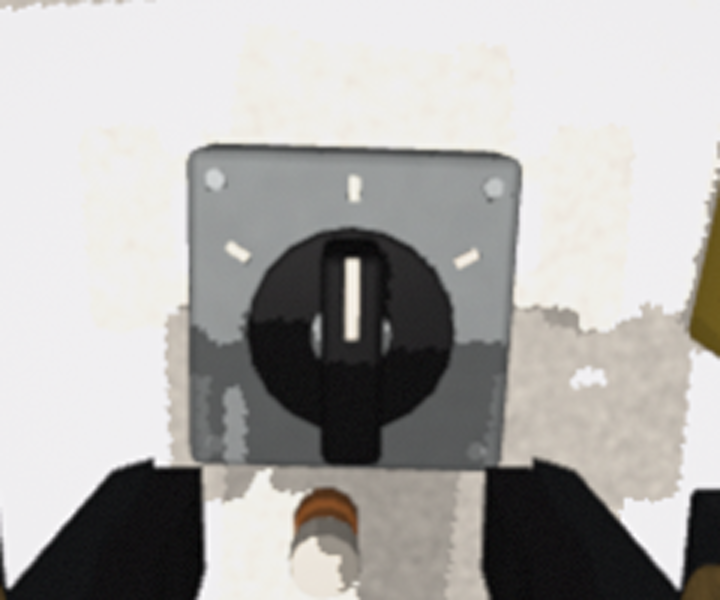

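View pics/s4.png

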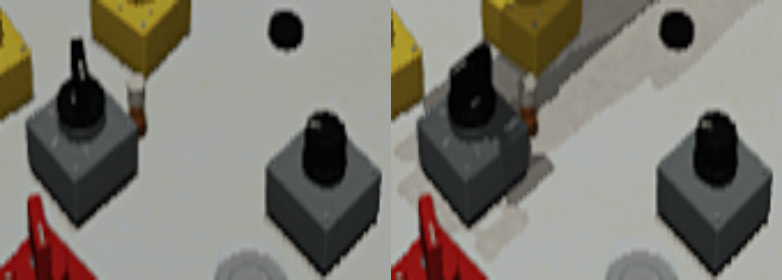

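The pointer line (352,258–340) lines up with the middle tick (353,188). The flange is about 68 px wide, as it was before; if still pushed in it would be about 66. In the scene pair the bar top is at the same height (row ~42), and the dimmer and its mark look unchanged. The hand is clear, so I'll hand in.

```bash
python3 -c "
from plant import manip
print(manip.hand_in())"
```

```text
the job is handed in; nothing more can be done
None
```

I gripped the black bar knob on the grey pod and pushed it in about 9 mm; the wrist force of about 10 N matches its spring. I then turned it 60° clockwise, let it rise while still gripped, opened the fingers and backed off. The job was handed in at about 7.8 s; no verdict is reported.

- **Selector:** in the last wrist picture the pointer lines up with the middle tick. The flange width in the wrist picture and the bar-top height in the scene picture match the start, so it looks fully sprung out. I judged this from pictures only, since the joint values can't be read.
- **Dimmer:** its mark looks unchanged. The top-camera difference over its pod was at most 16 grey levels (mean 11), which I took as a change in overall brightness.
- **Arm:** the hand is about 9 cm above the knob with wrist force under 1 N. No check failed.

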